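# Tuck the reference strip under the photo board's flap and hold it flat

### The arm

A 6-joint arm with a two-finger parallel gripper is mounted at the origin on the work surface. World frame = base frame: x ahead of the robot, y to its left, z up, the work surface at z = 0. Lengths are in mm, angles in rad, forces in N, time in s.
With the tool pointing down it reaches from about 300 to 775 mm from the base axis. Payload 14.6 kg.
Tool frame: the origin (TCP) lies midway between the tips of the shut fingers; the grasp point (between the pads) lies grasp_offset behind it (grasp_offset is the distance from the TCP to the grasp point, in mm); z points along the fingers, y is the line along which they close (so a half turn about z gives the same grasp; the last joint's range is limited). The gripper opens to 94 mm and grips with 3 to 60 N. Pads are 16 mm wide; open, the fingers measure 119 mm over their backs; the gripper's body (75 mm by 177 mm) begins 78 mm behind the grasp point.
Start: joints at [1.191, 0.3, 1.521, -0, 1.321, -0.067], TCP at [169.245, 523.302, 181.546] pointing down, gripper open.
Joint ranges: [-3.03, 3.03], [-0.79, 2.21], [0.23, 2.52], [-1.04, 4.18], [0, 3.07], [-2.55, 2.55]. Speed limits (rad/s): [2.22, 2.22, 2.57, 3.14, 3.14, 3.14].

### API

Orientations are given as [roll, pitch, yaw] about the fixed x, y, z axes, in that order (R = Rz(yaw) Ry(pitch) Rx(roll)).
In Python, from cell import * gives the robot as it stands. The module is installed in compiled form; this text tells all that it offers.
- The arm moves only by the shell command python3 -m jog 'ROWS' [FORCE]. ROWS is JSON, a list of rows, each a list of 3 entries, a list of its own where there are three numbers: the finger opening in mm, from 0 to 94, then the shift along the tool's x, y, z in units of 50 mm (1.0 is 50 mm), then the turn about the tool's z in units of 180 degrees (1.0 is 180 degrees). In form: [[fingers, [dx, dy, dz], twist], ...]. A call has 1 to 20 rows; each row shifts and turns the commanded pose from where the row before left it, along the tool's axes as they then stand; what a row does not reach is not made up. A row lasts 1/10 s, in which the tool goes at most 50 mm and 8.59 degrees, less where a joint would pass 70% of its speed; a pose out of reach is approached as far as the arm can. A call with a number of a shift or a turn outside -1 to 1 is refused whole. A call with a gripper value outside its range is refused whole. The fingers move at their own pace and stop on an object; FORCE is the grip in N (left out, the last holds). Time passes only in rows, so rows that do not move let the fingers close. It gives the time, the measured TCP pose, the force, the opening and the grip force at its end, in the units of the state.
- read_state(): the state, without advancing time (a new reading comes with each control period).
- camera(name): name is "side" or "top" or "wrist"; returns the picture (384x512x3 uint8, red, green, blue); there is no depth.
- calibration(name): a dict with "mtx" (3x3 intrinsics, pixels), "distortion" ([k1, k2, p1, p2, k3] as OpenCV has them; the pictures are not rectified), "cam_to_world" (4x4, takes a point from camera to world coordinates); the wrist camera has in their place "hand_eye" (4x4, takes a point from camera to tool coordinates, whose origin is the TCP and whose axes are the flange's). Camera axes: x right, y down, z forward; pixel columns grow to the right and rows downward; lengths in mm; the calibration is good to about 2 mm. A picture is of the moment at which its call begins: read the wrist's pose just before it. calibration takes no time and is no camera call.
- sign_off(): hands the job in; it is judged then, once.
Trained networks look in the newest picture that a camera, given by its name, has taken for a name from the list of things; names that differ only in an ending like _2 or _b are one class to them, and where a whole thing is asked for, a point or a joint stands for the part that bears it (a point fixed in the world has none). Each returns a list of dicts, best first, with "conf" (0 to 1); they miss things now and then, are a little off and sometimes report something else, mostly with a low value. They report only what shows in the picture. A call takes as long as a camera call.
- regions_of(camera, query): "pixels" (384x512 bool, what is visible of it) and "rect" ([centre column, centre row, width, height] in pixels, round what is visible of it).
The state is a dict: "clock": time; "joints": joint angles; "qd": joint speeds; "effort": joint torques, N m; "eef_pos": TCP position; "eef_rot": TCP orientation; "wrist_force": force on the tool from outside, world axes, zero at the start; "moment": the same for the moment, N m; "finger_gap": finger opening in mm; "finger_force": force on a finger pad.
Only numpy, scipy, OpenCV 4.12 (cv2) and the standard library are available. Lean on these libraries where they do the work, as an engineer would, in place of code of your own. Each camera call takes 0.05 s, during which the arm holds its last target. There are 200 camera calls.

### The job

Pick up the yellow colour-reference strip and tuck its long front edge under the blue flap of the photo board, all along its length and up to the red line, without lifting the flap. Press the strip down flat on the board against its two red spring domes and finish while still holding it pressed there for the picture: do not let go. Leave the dishes, beaker, counter and bottle where they are.

Things in the scene. Friction and masses are not known exactly. Their poses are not given: they have to be found in the camera images.
- strip: Loose stiff yellow plate (110 g), 80 mm deep (own x), 150 mm long (own y), 4 mm thick. Origin: centre of its underside, z up; +x points to the long front edge to tuck. A red line crosses it 20 mm behind that edge. A black grip block 16 mm (x) by 40 mm (y) stands on it at x = -22 mm, y = 0, from 4 to 32 mm above the underside. Colour patches and ticks on top.
- strip_grip (a point): Middle of the black grip block on the strip: x = -22 mm, y = 0, 18 mm above the plate's underside; axes as the strip's.
- strip_left (a point): Front left corner of the strip, on its underside (x = +40, y = +75 mm in the strip's frame).
- strip_right (a point): Front right corner of the strip, on its underside (x = +40, y = -75 mm in the strip's frame).
- board: Photo board fixed to the bench: grey with white top, 200 by 200 mm, 12 mm thick. Origin: centre of its underside, z up; +x points to the flap's hinge, so the strip enters along +x. Under the flap a fixed stop ledge, 6 mm high, stands across 25 mm in from the flap's free edge.
- flap_edge (a point): Point on the board's top face (12 mm above the bench) right below the middle of the flap's free edge; x = +20 mm, y = 0 on the board, same axes. The blue flap is 190 mm wide (y), 4 mm thick, underside 8 mm above the board's top, over x = 0 to 72 mm from here. A white lip curls up from its free edge: out to x = -8 mm, top 17 mm above the board's top.
- flap (a joint): Opening angle of the flap about its hinge along the board's +x side, 72 mm from the free edge: 0 = down (at rest on its stop), grows as its free edge is lifted. Weighs 120 g and is free to swing. It counts as lifted above 0.06 rad (about 4 mm at the free edge).
- spring_left (a joint): Travel (m) of the left red spring dome in the board: 0 = up, standing 5 mm proud of the board's top; 0.005 = pressed flush. 18 mm across at the base, with sloping sides; at 40 mm on the robot's side of the flap_edge point (x = -40 mm), y = +45 mm. Takes 4 N to press flush.
- spring_right (a joint): The same for the right red spring dome, at x = -40 mm, y = -45 mm from the flap_edge point. Takes 4 N to press flush.
- dishes: Bystander: loose stack of three closed culture dishes, 92 mm across, 47 mm high; origin at the centre of its underside. Its place on the bench and the strip's may be swapped.
- dish: Bystander: loose single culture dish, 92 mm across, 16 mm high; origin at the centre of its underside.
- beaker: Bystander: loose glass beaker, 70 mm across, 90 mm high; origin at the centre of its underside.
- counter: Bystander: loose steel tally counter, 50 by 45 by 38 mm; origin at the centre of its underside.
- spray: Bystander: loose white bottle with a green cap, 72 mm across, 200 mm high; origin at the centre of its underside.

How it is judged:
By the outcome, as a careful person would: the job done as asked, in the order asked, and still so for the second after the job is handed in, while the arm keeps its last pose, push and grip.
It also fails if it takes over 40 s, if anything falls off the work surface, if the arm or the gripper's body presses on something with over 40 N, if the wrist force passes 120 N, or if a joint passes its speed limit or range.

## Working session

There is one attempt and no reset: what is moved stays moved. The work goes in short steps, Python scripts to look and compute and a shell command to move; the robot and the scene stay as the last step left them, time stands still between calls to the robot, and variables do not carry over. Pictures are saved under pics/ and viewed, at most 10 in all, crops included, and the job is handed in when it is done.

```bash
mkdir -p pics; cat > h.py <<'E'
from cell import *
import numpy as np, cv2
def save(n,f): cv2.imwrite(f,cv2.cvtColor(camera(n),cv2.COLOR_RGB2BGR))
E
python3 - <<'E'
from h import *
s=read_state(); print({k:np.round(v,3).tolist() for k,v in s.items()})
a=camera("top");b=camera("side")
im=np.vstack([a,b]); im=cv2.resize(im,(400*1,600)) if 0 else im
cv2.imwrite("pics/top.png",a[...,::-1]);cv2.imwrite("pics/side.png",b[...,::-1])
for c in("top","side"):
  k=calibration(c);print(c,np.round(k["mtx"],1).tolist(),np.round(k["distortion"],4),np.round(k["cam_to_world"],3).tolist())
k=calibration("wrist");print(np.round(k["hand_eye"],3).tolist())
E
```

```text
{'clock': 0.0, 'joints': [1.191, 0.3, 1.522, -0.0, 1.321, -0.067], 'qd': [0.002, 0.001, 0.0, -0.0, -0.0, 0.0], 'effort': [0.001, -53.181, -35.275, 0.071, 0.024, -0.0], 'eef_pos': [169.139, 523.024, 180.987], 'eef_rot': [-3.14, -0.0, 2.829], 'wrist_force': [0.044, -0.004, 0.38], 'moment': [-0.002, 0.018, 0.001], 'finger_force': 0.0, 'finger_gap': 94.334}
top [[472.0, 0.0, 255.4], [0.0, 472.0, 194.7], [0.0, 0.0, 1.0]] [-0.1899  0.      0.      0.      0.    ] [[-0.02, -0.995, 0.098, 398.007], [-1.0, 0.022, 0.022, -1.135], [-0.024, -0.098, -0.995, 1299.934], [0.0, 0.0, 0.0, 1.0]]
side [[376.2, 0.0, 258.2], [0.0, 376.2, 189.4], [0.0, 0.0, 1.0]] [-0.021  0.     0.     0.     0.   ] [[0.725, -0.414, 0.55, -40.241], [-0.689, -0.447, 0.571, -580.186], [0.01, -0.793, -0.609, 674.784], [0.0, 0.0, 0.0, 1.0]]
[[0.001, -0.966, -0.257, 74.238], [1.0, 0.0, 0.002, -0.337], [-0.002, -0.257, 0.966, -203.069], [0.0, 0.0, 0.0, 1.0]]
```

View pics/top.png

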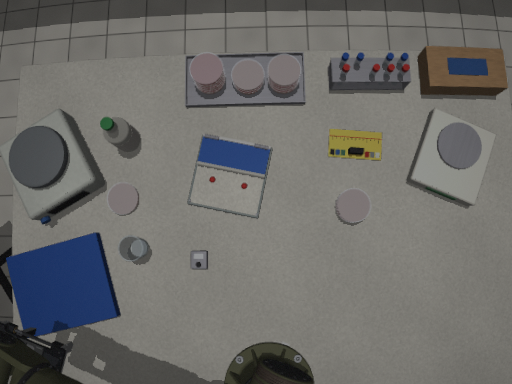

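View pics/side.png

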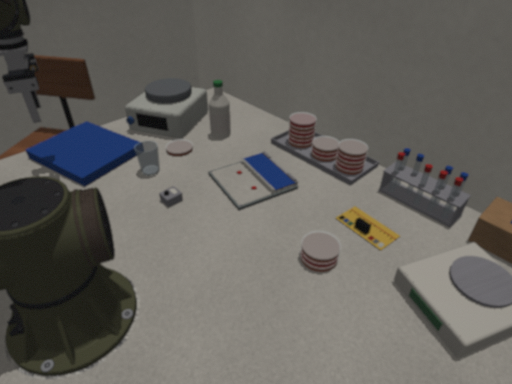

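The top view shows the strip at (355,145) with its grip toward the robot, the board at (231,177) with its blue flap on the far side, and the domes at (212,180) and (244,186). The side view agrees.

```bash
cat >> h.py <<'E'
def toworld(c,px,z,T=None):
    k=calibration(c); T=np.array(k["cam_to_world"]) if T is None else T
    n=cv2.undistortPoints(np.array(px,float).reshape(-1,1,2),np.array(k["mtx"]),np.array(k["distortion"])).reshape(-1,2)
    d=np.c_[n,np.ones(len(n))]@T[:3,:3].T; o=T[:3,3]
    return (o+d*((z-o[2])/d[:,2])[:,None])[:,:2]
def wristT(s):
    from scipy.spatial.transform import Rotation as R
    M=np.eye(4); M[:3,:3]=R.from_euler("xyz",s["eef_rot"]).as_matrix(); M[:3,3]=s["eef_pos"]
    return M@np.array(calibration("wrist")["hand_eye"])
def rect(c,m,z,T=None):
    cs,_=cv2.findContours(m.astype(np.uint8),cv2.RETR_EXTERNAL,cv2.CHAIN_APPROX_NONE)
    p=max(cs,key=len).reshape(-1,2)
    return cv2.minAreaRect(toworld(c,p,z,T).astype(np.float32))
E
python3 - <<'E'
from h import *
camera("top")
for q,z in(("strip",4),("board",12),("flap",20),("spring_left",15),("strip_grip",32),("dishes",47),("counter",38),("spray",100),("dish",16)):
  for r in regions_of("top",q)[:2]:
    print(q,round(r["conf"],2),np.round(r["rect"],1),r["pixels"].sum(),rect("top",r["pixels"],z))
E
```

```text
strip 0.66 [354.1 143.9  53.5  31.4] 1549 ((662.107666015625, -253.16793823242188), (154.14468383789062, 84.28532409667969), 83.70295715332031)
board 0.84 [230.1 176.6  83.5  81.3] 5176 ((582.7261962890625, 97.36176300048828), (200.321044921875, 203.04049682617188), 77.43082427978516)
board 0.72 [200.8 260.4  25.5  16.2] 337 ((349.64239501953125, 184.60418701171875), (49.60848617553711, 49.15927505493164), 89.20527648925781)
flap 0.73 [235.2 157.1  68.   40.9] 1941 ((633.0699462890625, 86.56082916259766), (191.159912109375, 80.51130676269531), 76.97573852539062)
strip_grip 0.69 [353.9 146.   53.2  25.8] 1473 ((657.318359375, -250.02011108398438), (149.25460815429688, 80.60540771484375), 84.70852661132812)
dishes 0.87 [352.6 204.1  36.6  33.8] 990 ((488.6833190917969, -232.93373107910156), (94.7945785522461, 91.37953186035156), 88.00385284423828)
counter 0.89 [200.8 262.6  25.5  18.9] 338 ((349.3148193359375, 182.2097625732422), (45.93555450439453, 50.812294006347656), 89.20867919921875)
counter 0.75 [123.5 198.9  32.8  38.3] 850 ((522.0659790039062, 392.0379333496094), (89.14488983154297, 88.41996002197266), 89.04167938232422)
spray 0.73 [119.5 133.6  43.2  36.2] 991 ((690.5505981445312, 384.7914123535156), (131.88368225097656, 71.5936279296875), 56.741981506347656)
spray 0.66 [235.3 157.1  72.6  43.6] 2000 ((618.9373779296875, 81.20519256591797), (182.09588623046875, 79.56312561035156), 75.72523498535156)
dish 0.79 [123.9 199.6  31.6  36.6] 802 ((524.1737060546875, 400.2283020019531), (88.8428726196289, 90.06070709228516), 62.76924133300781)
dish 0.65 [353.1 148.1  55.8  25.4] 1462 ((659.8679809570312, -251.94033813476562), (148.9456329345703, 80.68623352050781), 85.10305786132812)
```

```bash
python3 -m jog '[[94,[0,0,0],0.0475],[94,[0,0,0],0.0475],[94,[0,0,0],0.0475],[94,[0,0,0],0.0475],[94,[0,0,0],0.0475],[94,[0,0,0],0.0475],[94,[0,0,0],0.0475],[94,[0,0,0],0.0475],[94,[0,0,0],0.0475]]' && python3 -m jog '[[94,[-0.72,0.54,0],0],[94,[-0.72,0.54,0],0],[94,[-0.72,0.54,0],0],[94,[-0.72,0.54,0],0],[94,[-0.72,0.54,0],0],[94,[-0.72,0.54,0],0],[94,[-0.72,0.54,0],0],[94,[-0.72,0.54,0],0],[94,[-0.72,0.54,0],0],[94,[-0.72,0.54,0],0],[94,[-0.72,0.54,0],0],[94,[-0.72,0.54,0],0],[94,[-0.72,0.54,0],0],[94,[-0.72,0.54,0],0],[94,[-0.72,0.54,0],0],[94,[-0.72,0.54,0],0],[94,[-0.72,0.54,0],0],[94,[-0.72,0.54,0],0],[94,[-0.72,0.54,0],0],[94,[0,0,0],0]]'
python3 - <<'E'
from h import *
s=read_state();T=wristT(s);im=camera("wrist");cv2.imwrite("pics/w1.png",im[...,::-1])
print({k:np.round(s[k],3).tolist() for k in("clock","eef_pos","eef_rot","joints")})
for q,z in(("strip",4),("strip_grip",32)):
  for r in regions_of("wrist",q)[:2]: print(q,r["conf"],r["rect"],rect("wrist",r["pixels"],z,T))
E
```

```text
clock: 1.5
eef_pos: [169.2, 523.3, 181.5]
eef_rot: [3.142, 0.0, 1.48]
wrist_force: [-0.2, 0.6, -0.0]
finger_gap: 93.9
finger_force: 0.0
clock: 3.5
eef_pos: [623.1, -205.8, 179.6]
eef_rot: [-3.14, 0.0, 1.482]
wrist_force: [0.5, 1.3, -0.7]
finger_gap: 94.1
finger_force: 0.0
{'clock': 3.5, 'eef_pos': [623.092, -205.825, 179.608], 'eef_rot': [-3.14, 0.0, 1.482], 'joints': [-0.375, 0.545, 1.181, -0.0, 1.417, -0.286]}
strip 0.74 [291.9, 207.1, 71.3, 117.1] ((664.8285522460938, -255.61753845214844), (152.6178436279297, 81.20867156982422), 84.21637725830078)
```

View pics/w1.png

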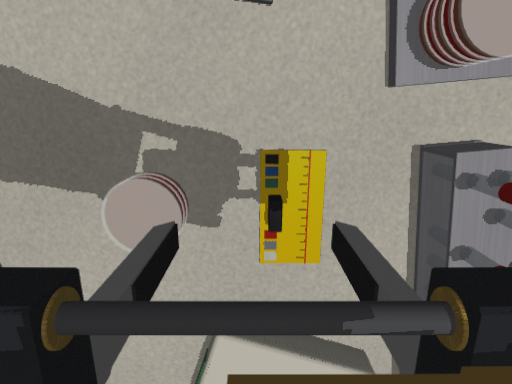

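The wrist view shows the strip at about (292,207) and the grip block at (275,213). The dish stack at (145,210) is well clear of the fingers.

```bash
python3 -c "
import cell;print(getattr(cell,'grasp_offset',None))"; python3 -m jog '[[60,[-0.45,0.24,0],0.004],[60,[-0.45,0.23,0],0],[60,[0,0,0.6],0],[60,[0,0,0.6],0],[60,[0,0,0.6],0],[60,[0,0,0.6],0],[60,[0,0,0.5],0],[60,[0,0,0.3],0],[60,[0,0,0.15],0],[60,[0,0,0],0],[60,[0,0,0],0]]'
```

```text
18.8
clock: 4.75
eef_pos: [642.2, -248.8, 15.5]
eef_rot: [3.14, 0.001, 1.473]
wrist_force: [1.1, -0.4, 0.9]
finger_gap: 60.4
finger_force: 0.0
```

```bash
python3 -m jog '[[60,[-0.08,0,0.1],0],[60,[0,0,0.06],0],[60,[0,0,0],0],[0,[0,0,0],0],[0,[0,0,0],0],[0,[0,0,0],0],[0,[0,0,0],0],[0,[0,0,0],0],[0,[0,0,0],0],[0,[0,0,0],0],[0,[0,0,0],0]]' 40
```

```text
clock: 5.85
eef_pos: [641.2, -252.7, 6.1]
eef_rot: [3.141, 0.0, 1.473]
wrist_force: [0.1, -0.5, -0.0]
finger_gap: 14.6
finger_force: 40.0
```

```bash
python3 -m jog '[[0,[0,0,-0.2],0],[0,[0,0,-0.5],0],[0,[0,0,-0.7],0.01],[0,[0,0,-0.7],0.02],[0,[0,0,-0.5],0.01],[0,[0,0,-0.3],0]]' 60 && python3 -m jog '[[0,[0.2,-0.2,0],0],[0,[0.45,-0.4,0],0],[0,[0.45,-0.41,0],0],[0,[0.45,-0.41,0],0],[0,[0.5,-0.45,0],0],[0,[0.5,-0.45,0],0],[0,[0.5,-0.45,0],0],[0,[0.5,-0.45,0],0],[0,[0.5,-0.45,0],0],[0,[0.5,-0.45,0],0],[0,[0.5,-0.45,0],0],[0,[0.45,-0.41,0],0],[0,[0.45,-0.41,0],0],[0,[0.35,-0.35,0],0],[0,[0.2,-0.2,0],0],[0,[0,0,0],0],[0,[0,0,0],0]]'
python3 - <<'E'
from h import *
s=read_state();T=wristT(s);im=camera("wrist");cv2.imwrite("pics/w2.png",im[...,::-1])
t=camera("top")
print({k:np.round(s[k],3).tolist() for k in("clock","eef_pos","eef_rot","wrist_force")}, calibration("wrist")["mtx"])
cv2.imwrite("pics/t2.png",cv2.resize(t[100:260,140:380,::-1],(720,480),interpolation=cv2.INTER_CUBIC))
for q,z in(("board",12),("flap",20)):
  for c,TT in(("wrist",T),("top",None)):
    for r in regions_of(c,q)[:1]: print(q,c,r["conf"],r["rect"],rect(c,r["pixels"],z,TT))
for c,i,TT in(("wrist",im,T),("top",t,None)):
  h=cv2.cvtColor(i,cv2.COLOR_RGB2HSV);m=((h[...,0]<8)|(h[...,0]>172))&(h[...,1]>130)&(h[...,2]>50)
  n,_,st,ce=cv2.connectedComponentsWithStats(m.astype(np.uint8))
  for j in range(1,n):
    if st[j,4]>8: print(c,st[j,4],ce[j].round(1),toworld(c,[ce[j]],14.5,TT).round(1))
E
```

```text
clock: 6.45
eef_pos: [641.7, -253.0, 154.2]
eef_rot: [3.138, 0.001, 1.347]
wrist_force: [0.4, 0.4, -1.6]
finger_gap: 13.8
finger_force: 60.0
clock: 8.15
eef_pos: [423.8, 129.6, 151.1]
eef_rot: [3.141, 0.0, 1.348]
wrist_force: [0.1, 0.5, -0.0]
finger_gap: 13.4
finger_force: 60.0
{'clock': 8.15, 'eef_pos': [423.84, 129.605, 151.065], 'eef_rot': [3.141, 0.0, 1.348], 'wrist_force': [0.148, 0.516, -0.027]} [[314.55927594   0.         254.63386783]
 [  0.         314.55927594 192.97295459]
 [  0.           0.           1.        ]]
board wrist 0.81 [410.3, 171.3, 196.4, 182.4] ((588.2006225585938, 94.7311019897461), (202.4765625, 214.28797912597656), 77.14183807373047)
board top 0.95 [229.8, 179.9, 88.3, 84.3] ((583.7318115234375, 96.74999237060547), (201.305908203125, 203.385009765625), 76.92157745361328)
flap wrist 0.59 [458.0, 171.1, 99.7, 176.1] ((636.3275756835938, 82.88780975341797), (192.935546875, 79.55470275878906), 76.9768295288086)
flap top 0.81 [232.3, 156.6, 71.2, 36.1] ((633.4075317382812, 86.92790985107422), (191.1840362548828, 79.85726928710938), 77.19680786132812)
wrist 226 [317.  188.3] [[489.7 104.3]]
wrist 183 [387.1 135.4] [[572.7 145.2]]
wrist 146 [378.5 214.9] [[552.9  58. ]]
wrist 127 [250.2 271.8] [[394.2  20.3]]
top 41 [345.6  67.5] [[ 885.3 -238.6]]
top 39 [375.9  67.3] [[ 885.7 -327.1]]
top 43 [390.6  67.5] [[ 885.1 -370.4]]
top 42 [405.2  67.5] [[ 885.4 -414.2]]
top 21 [212. 179.] [[571.3 145.7]]
top 19 [243.7 185.6] [[550.9  58.4]]
```

View pics/w2.png

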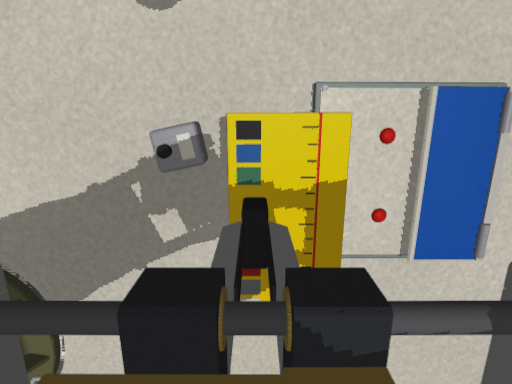

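The wrist view shows the strip held square to the tool, with its front-left corner at (351,113). The domes are at (387,135) and (379,215), and the flap lip is at about column 420.

```bash
python3 - <<'E'
from h import *
s=read_state();T=wristT(s);im=camera("wrist")
h=cv2.cvtColor(im,cv2.COLOR_RGB2HSV);m=(h[...,0]>20)&(h[...,0]<35)&(h[...,1]>180)&(h[...,2]>60)
cs,_=cv2.findContours(m.astype(np.uint8),cv2.RETR_EXTERNAL,cv2.CHAIN_APPROX_NONE)
p=np.vstack([c.reshape(-1,2) for c in cs if len(c)>60])
th=s["eef_rot"][2]-np.pi/2; ex=np.array([np.cos(th),np.sin(th)]);ey=np.array([-ex[1],ex[0]])
z=s["eef_pos"][2]-6.1+4
w=toworld("wrist",p,z,T)-s["eef_pos"][:2]; l=np.c_[w@ex,w@ey]
print("maxx,minx,maxy",l[:,0].max(),l[:,0].min(),l[:,1].max())
for name,sel,a in(("front",(l[:,0]>55)&(l[:,1]>-50)&(l[:,1]<70),0),("left",(l[:,1]>65)&(l[:,0]>-10)&(l[:,0]<55),1)):
  q=l[sel]; 
  f=np.polyfit(q[:,1-a],q[:,a],1);print(name,f,"deg",np.degrees(np.arctan(f[0])))
th=np.radians(-12.95);ex=np.array([np.cos(th),np.sin(th)])
E
```

```text
maxx,minx,maxy 61.59054453647908 -17.580908980827346 72.96522573584758
front [8.33283221e-03 6.09339253e+01] deg 0.4774250667975852
left [-3.08227906e-02  7.24611016e+01] deg -1.7654568678316058
```

```bash
python3 -m jog '[[0,[0.05,0.3,0],0],[0,[0.05,0.6,0.2],0],[0,[0,0.6,0.4],0],[0,[0,0.4,0.5],0],[0,[0,0.2,0.5],0],[0,[0,0,0.4],0],[0,[0,0,0.2],0],[0,[0,0,0],0],[0,[0,0,0],0]]'
python3 - <<'E'
from h import *
s=read_state();T=wristT(s);im=camera("wrist")
cv2.imwrite("pics/w3.png",im[...,::-1])
print({k:np.round(s[k],3).tolist() for k in("clock","eef_pos","eef_rot","wrist_force")})
F=np.array([601.5,92.6]);th=np.radians(-12.95);ex=np.array([np.cos(th),np.sin(th)]);ey=np.array([-ex[1],ex[0]])
d=np.array(s["eef_pos"][:2])-F;print("tcp board",d@ex,d@ey)
h=cv2.cvtColor(im,cv2.COLOR_RGB2HSV)
m=(h[...,0]>105)&(h[...,0]<130)&(h[...,1]>150);cs,_=cv2.findContours(m.astype(np.uint8),cv2.RETR_EXTERNAL,cv2.CHAIN_APPROX_NONE)
p=max(cs,key=cv2.contourArea).reshape(-1,2);w=toworld("wrist",p,24,T)-F;l=np.c_[w@ex,w@ey];print("flap top blue",l.min(0),l.max(0))
m=(h[...,0]>20)&(h[...,0]<35)&(h[...,1]>180)&(h[...,2]>60);cs,_=cv2.findContours(m.astype(np.uint8),cv2.RETR_EXTERNAL,cv2.CHAIN_APPROX_NONE)
p=np.vstack([c.reshape(-1,2) for c in cs if len(c)>60]);w=toworld("wrist",p,s["eef_pos"][2]-2.1,T)-F;l=np.c_[w@ex,w@ey];print("strip",l.min(0),l.max(0))
for a in(-40,-20,0,20,40,60):
  q=l[abs(l[:,1]-a)<4];print(a,q[:,0].max() if len(q) else None)
E
```

```text
clock: 9.4
eef_pos: [527.4, 111.7, 41.9]
eef_rot: [3.141, -0.0, 1.348]
wrist_force: [1.1, 0.0, -1.1]
finger_gap: 13.4
finger_force: 60.0
{'clock': 9.4, 'eef_pos': [527.414, 111.673, 41.945], 'eef_rot': [3.141, -0.0, 1.348], 'wrist_force': [1.122, 0.043, -1.077]}
tcp board -76.47556184625086 1.9856356283390875
flap top blue [  2.03311756 -70.55328547] [72.41554213 94.31781739]
strip [-94.19822678 -60.9956093 ] [-14.72180432  74.55536242]
-40 -66.15765778623229
-20 -14.759377805786976
0 -14.882086858669414
20 -14.937296788291103
40 -14.877539442006201
60 -14.933814730066974
```

View pics/w3.png

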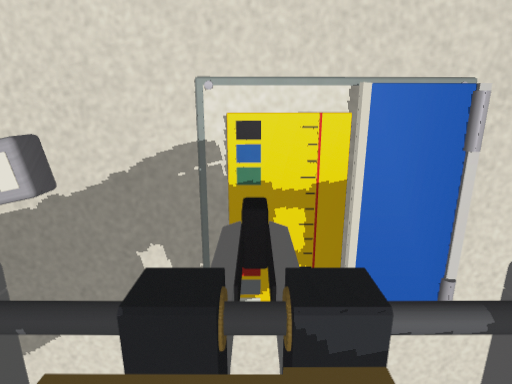

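The strip is parallel to the lip: its front edge is at column 350, the lip starts at about column 356, and the flap is down. I'll lower it now.

```bash
python3 -m jog '[[0,[0,0,0.15],0],[0,[0,0,0.1],0],[0,[0,0,0.1],0],[0,[0,0,0.05],0],[0,[0,0,0.04],0],[0,[0,0,0],0],[0,[0,0,0],0]]'
python3 - <<'E'
from h import *
b=camera("side");cv2.imwrite("pics/s3.png",cv2.resize(b[130:220,190:310,::-1],(800,600),interpolation=cv2.INTER_CUBIC))
E
```

```text
clock: 10.15
eef_pos: [527.1, 111.7, 19.3]
eef_rot: [3.141, -0.0, 1.348]
wrist_force: [-2.5, -0.1, 3.9]
finger_gap: 13.8
finger_force: 60.1
```

View pics/s3.png

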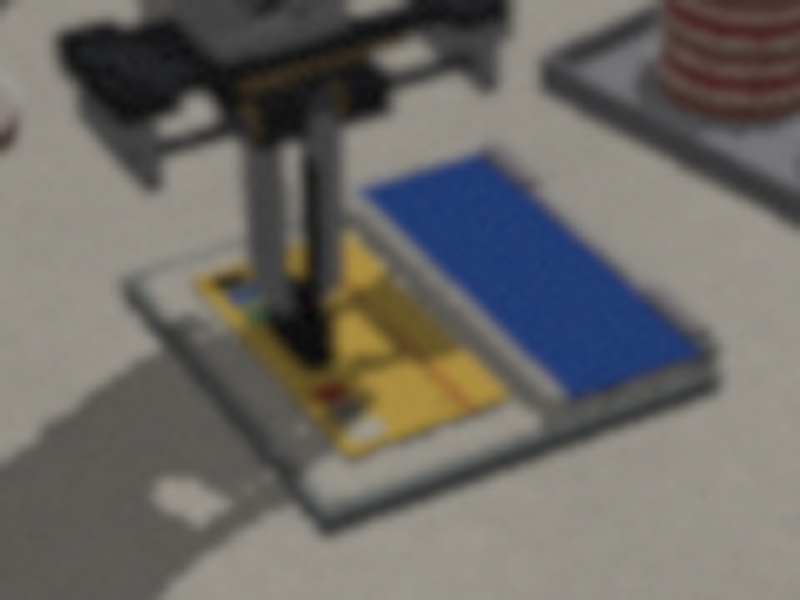

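```bash
python3 -m jog '[[0,[0,0.05,0],0],[0,[0,0.1,0],0],[0,[0,0.1,0],0],[0,[0,0.1,0],0],[0,[0,0.05,0],0],[0,[0,0,0],0]]'
python3 - <<'E'
from h import *
b=camera("side");cv2.imwrite("pics/s4.png",cv2.resize(b[130:220,190:310,::-1],(800,600),interpolation=cv2.INTER_CUBIC))
E
```

```text
clock: 10.8
eef_pos: [547.3, 107.0, 19.1]
eef_rot: [3.141, -0.0, 1.347]
wrist_force: [-2.0, 0.3, 5.8]
finger_gap: 13.4
finger_force: 60.0
```

View pics/s4.png

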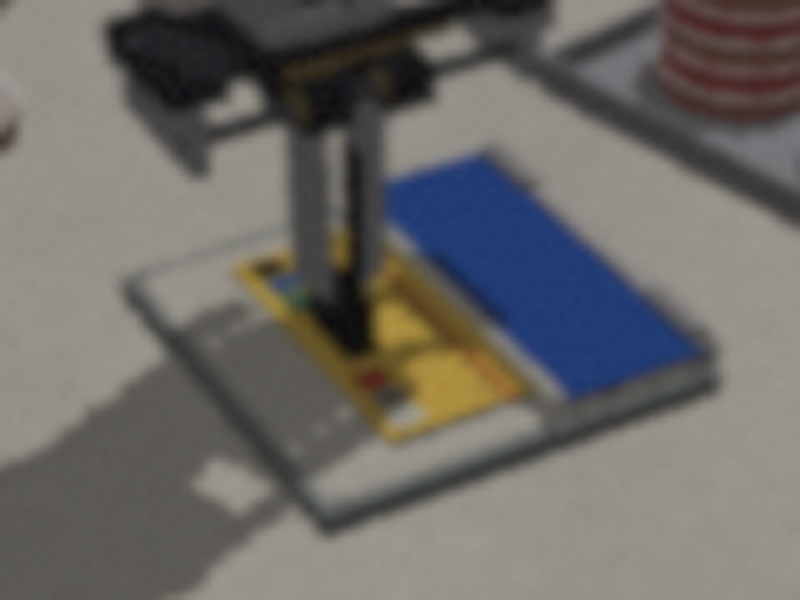

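The front edge is under the flap and the flap is still down. Next I'll slide the strip the rest of the way in and press it.

```bash
python3 -m jog '[[0,[0,0.08,0],0],[0,[0,0.08,0],0],[0,[0,0.08,0],0],[0,[0,0.05,0],0],[0,[0,0,0],0],[0,[0,0,0],0]]' && python3 -m jog '[[0,[0,0,0.02],0],[0,[0,0,0.02],0],[0,[0,0,0],0],[0,[0,0,0],0],[0,[0,0,0],0]]'
```

```text
clock: 11.45
eef_pos: [561.3, 103.8, 19.1]
eef_rot: [3.141, -0.0, 1.347]
wrist_force: [-1.2, 0.8, 6.0]
finger_gap: 13.4
finger_force: 60.0
clock: 11.95
eef_pos: [561.2, 103.7, 17.9]
eef_rot: [3.141, -0.0, 1.347]
wrist_force: [-6.5, -1.1, 13.4]
finger_gap: 13.9
finger_force: 60.0
```

```bash
python3 -m jog '[[0,[0,0,0.02],0],[0,[0,0,0],0],[0,[0,0,0],0],[0,[0,0,0],0]]'
python3 - <<'E'
from h import *
s=read_state();T=wristT(s);im=camera("wrist");b=camera("side")
v=np.vstack([cv2.resize(b[130:220,190:310],(500,300),interpolation=cv2.INTER_CUBIC),cv2.resize(im[60:300,150:500],(500,300))])
cv2.imwrite("pics/f1.png",v[...,::-1])
F=np.array([601.5,92.6]);th=np.radians(-12.95);ex=np.array([np.cos(th),np.sin(th)]);ey=np.array([-ex[1],ex[0]])
d=np.array(s["eef_pos"][:2])-F;print("tcp board",d@ex,d@ey,s["moment"])
h=cv2.cvtColor(im,cv2.COLOR_RGB2HSV)
m=(h[...,0]>20)&(h[...,0]<35)&(h[...,1]>180)&(h[...,2]>60);cs,_=cv2.findContours(m.astype(np.uint8),cv2.RETR_EXTERNAL,cv2.CHAIN_APPROX_NONE)
p=np.vstack([c.reshape(-1,2) for c in cs if len(c)>60]);w=toworld("wrist",p,16,T)-F;l=np.c_[w@ex,w@ey];print("strip",l.min(0),l.max(0))
for a in(20,35,50,65):
  q=l[abs(l[:,1]-a)<4];print(a,q[:,0].min(),q[:,0].max())
E
```

```text
clock: 12.35
eef_pos: [561.3, 103.8, 17.8]
eef_rot: [3.141, -0.0, 1.347]
wrist_force: [-12.8, -1.1, 25.2]
finger_gap: 13.5
finger_force: 60.0
tcp board -41.68645110677174 1.8780825998138555 [-0.32737143  2.40085526  0.02145519]
strip [-59.37236489 -60.90744367] [-5.69315151 74.32523733]
20 -58.70522925380444 -5.790338127458405
35 -59.10645289338391 -5.793421532593831
50 -59.37236489248684 -5.8559868627339124
65 -59.216575928468025 -5.913147668616304
```

View pics/f1.png

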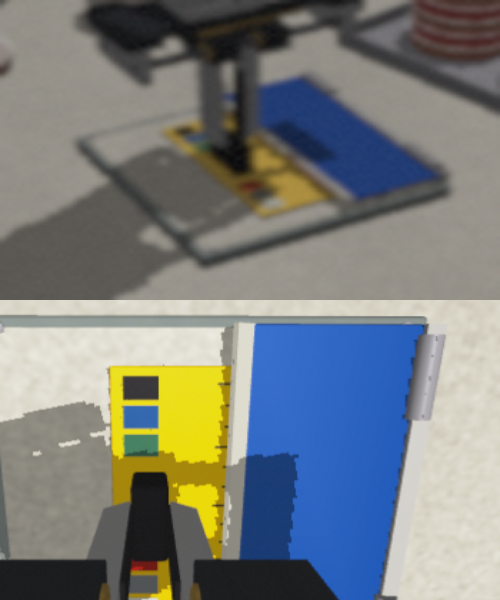

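The side view shows the flap down and the strip flat. The wrist view puts the rear edge at x ≈ -59 mm, so the red line lies at the flap's free edge within about 1 mm. I'll check that it holds steady, then hand it in.

```bash
python3 -m jog '[[0,[0,0,0],0],[0,[0,0,0],0],[0,[0,0,0],0],[0,[0,0,0],0],[0,[0,0,0],0]]' && python3 -c "
from cell import *
print(sign_off())"
```

```text
clock: 12.95
eef_pos: [561.3, 103.8, 17.8]
eef_rot: [3.141, -0.0, 1.347]
wrist_force: [-12.5, -1.4, 25.4]
finger_gap: 13.6
finger_force: 60.0
the job is handed in; nothing more can be done
None
```

The job is handed in at about 13 s: the strip is tucked under the flap to its red line (within about 1 mm) with the flap down in the pictures, and the arm still holds it pressed on both domes at about 25 N; the sign-off gave no verdict.

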